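Hang the washed board on the swing-out arm of the drying stand

TASK

The arm of the drying stand is folded away. Swing it out until it stops, pointing straight out from the stand's back panel, then lift the brown wooden board out of the plate rack and hang it by its hole on the arm, so that it hangs freely behind the arm's end knob. Leave the arm out, and leave the green board in the rack and the other things where they are.

Things in the scene. Friction and masses are not known exactly. Their poses are not given: they have to be found in the camera images.
- stand: drying stand, fixed: pale wooden base 18 mm high with a white drip tray (rim 30 mm up) and an upright pale back panel, top 232 mm up. Origin on the worktop; x points through the panel to its back, y to its left, z up. Panel: x 46 to 64, y -55 to 55 mm. Base: x -137 to 67, y -86 to 86 mm. Hinge axis of the swing arm at x 26, y -20 mm, arm 205 mm up
- swing_arm (a joint): hinge of the arm, vertical axis, rad: 0 = folded along the stand's +y, parallel to the panel, the end 74 mm beyond the panel's edge (finger room only there; the gap to the panel is 15 mm). Grows as the arm swings out, anticlockwise from above, to a stop at 1.571 = along the stand's -x. Stays where left; 1 N at the knob moves it
- hinge_point (a point): point on the hinge axis at the height of the arm's axis, 205 mm above the worktop; x along the arm from hinge to knob, z up. The arm is a round steel bar, 10 mm in diameter, from here to the knob
- knob_point (a point): centre of the dark wooden knob that ends the arm, 141 mm from the hinge axis; knob 18 mm in diameter, 16 mm long (133 to 149 mm from the hinge axis); same axes as hinge_point
- plate_rack: white wire plate rack, fixed while you work, 176 x 130 mm, 73 mm high; origin on the worktop under its middle; its wire arches span y and stand 20 mm apart in x, so boards stand in slots across its x axis; boards rest 21 mm above the worktop, and one is clear of the arches when raised 55 mm
- board: brown wooden board, 12 mm thick (x) x 120 mm wide (y) x 180 mm tall (z), 0.2 kg, standing upright in one slot of the rack; origin at the centre of its lower edge. Round hole of 28 mm diameter right through along x, centred 140 mm above the lower edge and 40 mm below the top edge
- board_hole (a point): centre of the hole of the wooden board, same axes as the board
- green_board: pale green plastic board without hole, 12 mm thick (x) x 140 mm wide (y) x 105 mm tall (z), standing in another slot of the rack, 80 mm from the wooden board; origin at the centre of its lower edge. Stays there
- mug: dark stoneware mug, 92 mm across, 94 mm tall, on the worktop right of the stand, nearer the robot; origin at the underside. Stays there
- tin: short round tin, 86 mm in diameter, 40 mm tall, on the worktop beside the stand, on its right; origin at the centre of its underside. Stays there

How it is judged:
On the way, in this order (a step that is already met when the one before it is completed fails the run):
1. the arm is swung out, within 10 degrees of its stop, while the wooden board is still in the rack (value of joint swing_arm above 1.4 rad and height (world z) of board below 0.05 m), for 0.2 s.
2. the wooden board is lifted upright out of the rack (height (world z) of board above 0.075 m and angle between board's own z axis and vertical below 0.5 rad), for 0.1 s.
At the end, for the whole second after the job is handed in: Arm within 12 degrees of its outward stop; wooden board hanging on it by its hole, carried by it: hole centre between hinge and knob, within 12 mm sideways and 3 to 16 mm below the arm axis, upright within 17 degrees, slower than 0.12 m/s; green board within 40 mm of its start, upright likewise (value of joint swing_arm above 1.35 rad and x of board_hole in the frame of knob_point between -0.13 and -0.01 m and y of board_hole in the frame of knob_point between -0.012 and 0.012 m and z of board_hole in the frame of knob_point between -0.016 and -0.003 m and contact force between board and swing_arm above 0.5 N and angle between each of board, green_board's own z axis and vertical below 0.3 rad and linear speed of board below 0.12 m/s and distance of green_board from where it was at the start of the episode below 0.04 m); the robot touches nothing.
It fails at once if the green board is dragged more than 40 mm or tipped (distance of green_board from where it was at the start of the episode above 0.04 m or angle between green_board's own z axis and vertical above 0.5 rad).
It fails at once if the mug or the tin is pushed more than 40 mm or tipped over (distance of any of mug, tin from where it was at the start of the episode above 0.04 m or angle between any of mug, tin's own z axis and vertical above 0.5 rad).
It also fails if it takes over 58 s, if anything falls off the work surface, if the arm or the gripper's body presses on something with over 40 N, if the wrist force passes 120 N, or if a joint passes its speed limit or range.

ROBOT

A 6-joint arm with a two-finger parallel gripper is mounted at the origin on a cart in front of the work surface, level with it; the furniture and walls round the work are solid. World frame = base frame: x ahead of the robot, y to its left, z up, the work surface at z = 0. Lengths are in m, angles in rad, forces in N, time in s.
With the tool pointing down it reaches from about 0.275 to 0.85 m from the base axis. Payload 5.2 kg.
Tool frame: the origin (TCP) lies on the centre line of the jaws, within the pads' length; the fingertips stand 22 mm ahead of it and the grasp point (between the pads) lies 3 mm ahead of it; z points along the fingers, y is the direction in which the jaws open and shut (so a half turn about z gives the same grasp; the last joint's range is limited). The gripper opens to 85 mm and grips with 20 to 120 N. Pads are 22 mm wide; open, the fingers measure 114 mm over their backs; the gripper's body (76 mm by 85 mm) begins 54 mm behind the grasp point. The pads swing forward as they close: fully open they stand 13 mm farther back than shut.
Start: joints at [1.09, 0.259, 1.535, -0, 1.348, -0.203], TCP at [0.151, 0.529, 0.253] pointing down, gripper open.
Joint ranges: [-3.14, 3.14], [-0.91, 2.08], [0.19, 2.58], [-1.22, 4.36], [0.22, 2.71], [-3.12, 3.12]. Speed limits (rad/s): [2.57, 2.57, 3.14, 3.14, 3.14, 3.14].

INTERFACE

Orientations are given as a unit quaternion [w, x, y, z].
In Python, from plant import r gives the robot as it stands. Calls block until the motion is done:
- r.move_to(position, orientation): joint-space move of the TCP to a pose.
- r.move_linear(position, attitude=None, feed=0.15, max_force=None): straight line of the TCP; attitude=None keeps the orientation; feed is the mean speed in m/s. With max_force (N) it stops when the force on the tool has changed by that much, and returns True; else False.
- r.goto_joints(angles): joint-space move.
- r.set_gripper(opening, newtons=None): finger opening in m; newtons is the grip in N (None keeps the last); returns when the fingers have stopped.
- r.dwell(seconds).
- r.inverse_kinematics(position, orientation): joint angles nearest the present ones, or None.
- r.get_image(name): name is "scene" or "side" or "wrist"; returns a dict with "frame" (420x560x3 uint8, red, green, blue), "camera_matrix" (3x3 intrinsics, pixels), "k1" (the pictures are not rectified: a ray, as slopes to the right and down, at radius r is drawn at 1 + k1 r^2 times it, then the intrinsics apply), "R" (3x3) and "t" (3): a world point X has camera coordinates R X + t. Camera axes: x right, y down, z forward; pixel columns grow to the right and rows downward; lengths in m; the calibration is good to about 2 mm. A picture is of the moment at which its call begins. There is no depth.
A pose or a line that the arm cannot do raises r.IKError and nothing moves.
- r.finish_job(): hands the job in, once; it reports no verdict.
Readings, each from a call of its own:
- r.read_time_s(): time.
- r.read_joint_pos(): joint angles.
- r.read_joint_velocities(): joint speeds.
- r.read_joint_efforts(): joint torques, N m.
- r.read_tool_pos(): TCP position.
- r.read_ee_rot(): TCP orientation.
- r.read_ft_force(): force on the tool from outside, world axes, zero at the start.
- r.read_wrist_torque(): the same for the moment, N m.
- r.read_gripper_width(): finger opening in m.
Only numpy, scipy, OpenCV 4.12 (cv2) and the standard library are available. Lean on these libraries where they do the work, as an engineer would, in place of code of your own. Each camera call takes 0.05 s, during which the arm holds its last target. There are 200 camera calls.

## Working session

There is one attempt and no reset: what is moved stays moved. The work goes in short steps, each a Python script; the robot and the scene stay as the last script left them, time stands still between calls to the robot, and variables do not carry over. Pictures are saved under pics/ and viewed, about 8 in all and at most 12, crops included, and the job is handed in when it is done.

```bash
ls; mkdir -p pics; cat > h.py <<'E'
import numpy as np, cv2
from plant import r
def snap(n,f):
    d=r.get_image(n); cv2.imwrite(f'pics/{f}.png',d['frame'][:,:,::-1]); 
    np.savez(f'pics/{f}.npz',**d); return d
def load(f): return np.load(f'pics/{f}.npz')
def ray(d,uv):
    K=d['camera_matrix'];k=float(d['k1'])
    p=np.array([(uv[0]-K[0,2])/K[0,0],(uv[1]-K[1,2])/K[1,1]]);q=p.copy()
    for _ in range(20): q=p/(1+k*(q@q))
    v=d['R'].T@np.array([q[0],q[1],1]); return -d['R'].T@d['t'], v/np.linalg.norm(v)
def onz(d,uv,z):
    o,v=ray(d,uv); return o+v*(z-o[2])/v[2]
def tri(d1,u1,d2,u2):
    o1,v1=ray(d1,u1);o2,v2=ray(d2,u2)
    s=np.linalg.lstsq(np.c_[v1,-v2],o2-o1,rcond=None)[0]
    a=o1+s[0]*v1;b=o2+s[1]*v2
    return (a+b)/2,np.linalg.norm(a-b)
def proj(d,X):
    c=d['R']@np.asarray(X)+d['t'];q=c[:2]/c[2];q=q*(1+float(d['k1'])*(q@q))
    K=d['camera_matrix'];return q*[K[0,0],K[1,1]]+[K[0,2],K[1,2]]
E
python3 - <<'E'
from h import *
for n in ["scene","side","wrist"]:
    d=snap(n,n+'0'); print(n,(-d['R'].T@d['t']).round(3),d['R'][2].round(2),d['k1'])
E
```

```text
pics
scene [-0.15  -0.514  0.602] [ 0.67  0.59 -0.46] -0.11864106690434463
side [0.406 1.077 1.085] [ 0.07 -0.73 -0.68] -0.05092654878195822
wrist [0.079 0.55  0.372] [ 0.28 -0.08 -0.96] -0.08797484234645099
```

View pics/scene0.png

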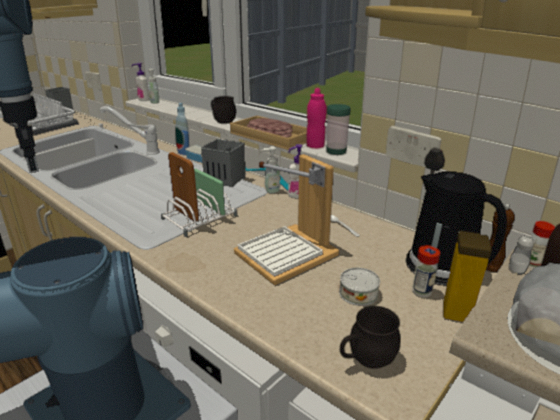

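View pics/side0.png

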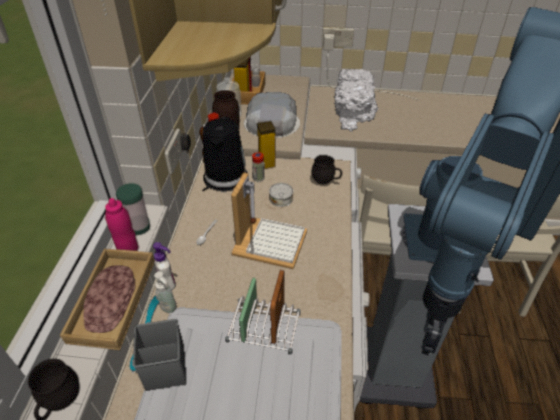

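The scene view shows the brown board at about (183,187) with the green one behind it, the stand at (290,220), the tin at (360,287) and the mug at (375,338). The side view shows the same things, with the arm folded near (250,200). I'll zoom in to pick corners.

```bash
python3 - <<'E'
import cv2
a=cv2.imread('pics/scene0.png')[138:288,150:350]; cv2.imwrite('pics/c1.png',cv2.resize(a,None,fx=4,fy=4,interpolation=cv2.INTER_CUBIC))
a=cv2.imread('pics/side0.png')[170:360,210:320]; 
cv2.imwrite('pics/c2.png',cv2.resize(a,None,fx=3.15,fy=3.15,interpolation=cv2.INTER_CUBIC)[:598])
E
```

```text
(no output)
```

View pics/c1.png

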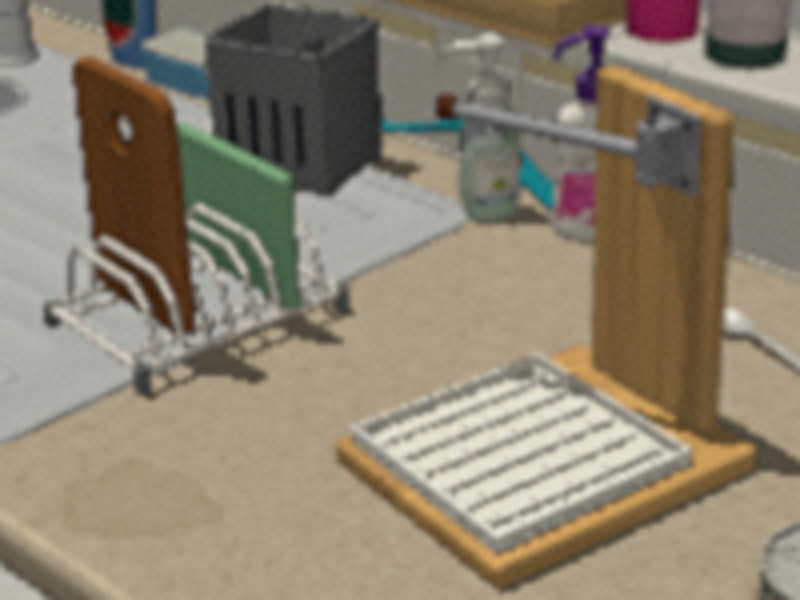

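View pics/c2.png

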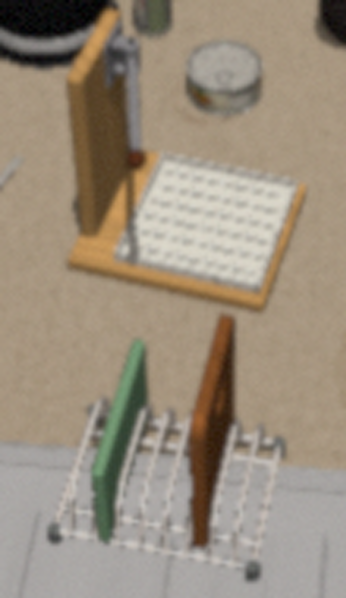

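Crop 1: hole at about (181.2,169.8), knob (261,164), base corners (275,281), (234.5,249), (338,250). Crop 2: knob (252.9,220), hole about (280,295), base corners (294,263) and (232,253).

```bash
python3 - <<'E'
from h import *
np.set_printoptions(precision=4,suppress=True)
A=load('scene0');B=load('side0')
S=lambda x,y:(150+x/4,138+y/4); D=lambda x,y:(210+x/3.15,170+y/3.15)
c={'fr':onz(A,S(500,567),.018),'fl':onz(A,S(338,443),.018),'br':onz(A,S(755,452),.018)}
c['fl_side']=onz(B,D(265,293),.018);c['bl_side']=onz(B,D(70,262),.018);c['fr_side']=onz(B,D(306,186),.018)
for k in c: print(k,c[k])
src=np.array([[-.137,-.086],[-.137,.086],[.067,-.086],[-.137,.086],[.067,.086],[-.137,-.086]]);dst=np.array([v[:2] for v in c.values()])
sm,dm=src.mean(0),dst.mean(0);H=(src-sm).T@(dst-dm);th=np.arctan2(H[0,1]-H[1,0],H[0,0]+H[1,1])
R=np.array([[np.cos(th),-np.sin(th)],[np.sin(th),np.cos(th)]]);o=dm-R@sm
print('stand',o,th,(dst-(src@R.T+o))*1000)
P=lambda x,y:R@[x,y]+o
print('hinge',P(.026,-.02),'knobfold pred',P(.026,.121),'knob out',P(-.115,-.02))
print('knob tri',tri(A,S(445,105),B,D(135,158)))
print('hole tri',tri(A,S(125,127),B,D(221,393)))
# board top z .201, bottom z .021
print('board top right(-y) side',tri(A,S(172,100),B,D(229,318)))
print('bot -y scene',onz(A,S(190,330),.021),'bot +y side',onz(B,D(194,542),.021),onz(B,D(207,543),.021))
print('top +y side',onz(B,D(195,425),.201),onz(B,D(207,425),.201),'top -y',onz(B,D(220,318),.201),onz(B,D(232,320),.201))
print('green top',onz(B,D(95,467),.126),onz(B,D(110,470),.126),onz(B,D(136,342),.126),onz(B,D(147,345),.126))
np.savez('st.npz',o=o,th=th)
print('tin',onz(A,(360,280),.04),'mug',onz(A,(376,320),.094))
E
```

```text
fr [0.4316 0.0102 0.018 ]
fl [0.4603 0.1716 0.018 ]
br [ 0.6237 -0.0301  0.018 ]
fl_side [0.4596 0.1686 0.018 ]
bl_side [0.6557 0.1486 0.018 ]
fr_side [0.4289 0.0182 0.018 ]
stand [0.5779 0.0692] -0.17487797333004718 [[ 3.6097  1.8689]
 [ 2.3449 -6.0892]
 [-5.2676 -2.8991]
 [ 1.6339 -9.1234]
 [-3.1826  6.3792]
 [ 0.8618  9.8635]]
hinge [0.6    0.0449] knobfold pred [0.6246 0.1838] knob out [0.4612 0.0695]
knob tri (array([0.577 , 0.1851, 0.2055]), np.float64(0.00012508761361933266))
hole tri (array([0.481 , 0.3961, 0.1626]), np.float64(0.005909916182116593))
board top right(-y) side (array([0.4813, 0.3439, 0.1941]), np.float64(0.00954343153228037))
bot -y scene [0.4889 0.3516 0.021 ] bot +y side [0.4959 0.4481 0.021 ] [0.485  0.4479 0.021 ]
top +y side [0.4916 0.4573 0.201 ] [0.4827 0.4564 0.201 ] top -y [0.4838 0.3538 0.201 ] [0.4742 0.3549 0.201 ]
green top [0.5722 0.4524 0.126 ] [0.5601 0.4539 0.126 ] [0.5585 0.3259 0.126 ] [0.5487 0.3281 0.126 ]
tin [ 0.5293 -0.1485  0.04  ] mug [ 0.3839 -0.2665  0.094 ]
```

```bash
python3 - <<'E'
from h import *
np.set_printoptions(precision=4,suppress=True)
A=load('scene0');B=load('side0')
S=lambda x,y:(150+x/4,138+y/4); D=lambda x,y:(210+x/3.15,170+y/3.15)
print('panel scene',onz(A,S(600,78),.232),onz(A,S(722,126),.232))
print('panel side',onz(B,D(83,84),.232),onz(B,D(68,80),.232),onz(B,D(118,14),.232))
print('arm scene',onz(A,S(640,150),.205),onz(A,S(460,110),.205))
print('arm side',onz(B,D(132,70),.205),onz(B,D(135,150),.205),onz(B,D(135,158),.205))
s=np.load('st.npz');c,sn=np.cos(s['th']),np.sin(s['th']);R=np.array([[c,-sn],[sn,c]])
for n,p in dict(hinge=(.026,-.02,.205),kn0=(.026,.121,.205),pl=(.046,.055,.232),pr=(.046,-.055,.232),fr=(-.137,-.086,.018),fl=(-.137,.086,.018),bl=(.067,.086,.018),br=(.067,-.086,.018)).items():
    X=np.r_[R@p[:2]+s['o'],p[2]];a=proj(A,X);b=proj(B,X)
    print(n,X,'scene crop',(a-[150,138])*4,'side crop',(b-[210,170])*3.15)
E
```

```text
panel scene [0.6228 0.0987 0.232 ] [ 0.6088 -0.0014  0.232 ]
panel side [0.6328 0.122  0.232 ] [0.6473 0.1179 0.232 ] [0.6173 0.0183 0.232 ]
arm scene [0.6015 0.0505 0.205 ] [0.5781 0.1733 0.205 ]
arm side [0.5975 0.0672 0.205 ] [0.5786 0.1746 0.205 ] [0.5771 0.1847 0.205 ]
hinge [0.6    0.0449 0.205 ] scene crop [646.0953 153.1935] side crop [132.9074  54.6969]
kn0 [0.6246 0.1838 0.205 ] scene crop [497.4348  85.8933] side crop [ 82.0281 153.4271]
pl [0.6328 0.1153 0.232 ] scene crop [589.0187  67.4001] side crop [84.3371 79.203 ]
pr [0.6136 0.007  0.232 ] scene crop [714.9229 119.9186] side crop [123.6236   6.9589]
fr [0.428  0.0083 0.018 ] scene crop [498.1818 571.2605] side crop [307.3922 179.4308]
fl [0.458  0.1777 0.018 ] scene crop [328.5745 441.0255] side crop [265.9053 300.3024]
bl [0.6588 0.1422 0.018 ] scene crop [576.9247 341.4566] side crop [ 68.0089 256.9794]
br [ 0.6289 -0.0272  0.018 ] scene crop [755.9445 446.8556] side crop [123.7885 142.6738]
```

The arm starts about 0.34 rad open: the hinge is at (0.600,0.045) and the knob at (0.577,0.185), with out pointing along 170°. I'll straddle the bar inside the knob and sweep it round the arc.

```bash
cat >> h.py <<'E'
from scipy.spatial.transform import Rotation as Ro
def down(deg):
    f=np.radians(deg);c,s=np.cos(f),np.sin(f)
    q=Ro.from_matrix(np.array([[-s,c,0],[c,s,0],[0,0,-1]]).T.copy().T).as_quat(); return [q[3],q[0],q[1],q[2]]
H=np.array([.600,.045])
def arc(deg,rad=.11,z=.203):
    a=np.radians(deg); return [H[0]+rad*np.cos(a),H[1]+rad*np.sin(a),z]
E
cat > sw.py <<'E'
from h import *
np.set_printoptions(precision=3,suppress=True)
for k in (90,-90):
    print(k,[r.inverse_kinematics(arc(a),down(a+k)) for a in (99,135,170)])
for f in (-4.4,175.6): print(f,r.inverse_kinematics([.482,.4,.204],down(f)),r.inverse_kinematics([.404,.08,.25],down(f-6)))
print(down(0),r.read_ee_rot())
E
python3 sw.py
```

```text
90 [array([ 0.073,  0.388,  1.477, -0.   ,  1.277,  3.057]), array([ 0.023,  0.274,  1.643, -0.   ,  1.225,  2.379]), array([-0.096,  0.203,  1.737, -0.   ,  1.201,  1.65 ])]
-90 [array([ 0.073,  0.388,  1.477, -0.   ,  1.277, -0.084]), array([ 0.023,  0.274,  1.643, -0.   ,  1.225, -0.763]), array([-0.096,  0.203,  1.737, -0.   ,  1.201, -1.492])]
-4.4 [ 0.515  0.429  1.412 -0.     1.301  0.592] [-0.077  0.006  1.84  -0.     1.295  0.105]
175.6 [ 0.515  0.429  1.412 -0.     1.301 -2.55 ] [-0.077  0.006  1.84  -0.     1.295 -3.037]
[np.float64(0.0), np.float64(0.7071067811865475), np.float64(0.7071067811865475), np.float64(0.0)] [-0.     0.138  0.99  -0.001]
```

```bash
python3 - <<'E'
from h import *
np.set_printoptions(precision=3,suppress=True)
r.set_gripper(.055)
p=r.read_tool_pos(); r.move_linear([p[0],p[1],.35],feed=.3)
r.move_to(arc(99.3,z=.32),down(9.3))
print('down',r.move_linear(arc(99.3),feed=.12,max_force=8))
r.set_gripper(.025)
hit=False
for a in list(range(105,171,6))+[174,177]:
    hit=r.move_linear(arc(a),down(min(a,170)-90),feed=.15,max_force=12 if a>160 else None)
    if hit: print('hit',a);break
print(r.read_ft_force(),r.read_tool_pos(),r.read_time_s())
snap('scene','s1');snap('side','d1')
r.set_gripper(.05)
p=r.read_tool_pos(); r.move_linear([p[0],p[1],.32],feed=.25)
r.move_to([.44,.25,.36],down(-4.4))
d1=snap('scene','s2');d2=snap('side','d2');print(r.read_time_s())
a=d1['frame'][138:288,150:350,::-1];b=d2['frame'][180:330,200:330,::-1]
im=np.hstack([cv2.resize(x,None,fx=2.4,fy=2.4,interpolation=cv2.INTER_CUBIC) for x in(a,b)]);print(im.shape);cv2.imwrite('pics/m2.png',im)
E
```

```text
down False
hit 174
[1.548 7.315 0.859] [0.491 0.06  0.203] 7.6583
10.5
(360, 792, 3)
```

View pics/m2.png

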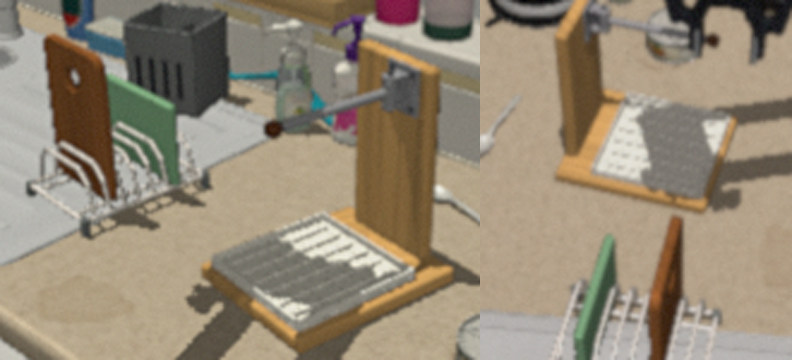

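The arm is out, with the knob at scene (263.8,191.3) and side (296.7,197). Next I'll localise the knob with masks and grasp the brown board at its top edge.

```bash
python3 - <<'E'
from h import *
np.set_printoptions(precision=4,suppress=True)
def dark(d,uv,n=9):
    x0,y0=int(uv[0])-n,int(uv[1])-n
    c=d['frame'][y0:y0+2*n,x0:x0+2*n].astype(int)
    m=((c[...,0]<115)&(c[...,0]-c[...,2]>18)&(c[...,0]>1.35*c[...,1])).astype(np.uint8)
    _,L,S,C=cv2.connectedComponentsWithStats(m); k=1+S[1:,4].argmax(); return C[k]+[x0,y0],S[k,4]
A=load('s2');B=load('d2')
ka=dark(A,(263.8,191.3));kb=dark(B,(296.7,197.1));print(ka,kb)
print('knob',tri(A,ka[0],B,kb[0]))
r.move_to([.485,.423,.30],down(-4.4))
print(r.move_linear([.485,.423,.204],feed=.12,max_force=8),r.read_tool_pos())
f0=r.read_ft_force(); r.set_gripper(0.0,50); print(r.read_gripper_width(),f0,r.read_ft_force())
p=r.read_tool_pos();print(r.move_linear([p[0],p[1],.34],feed=.1,max_force=30),r.read_tool_pos(),r.read_ft_force())
d1=snap('scene','s3');d2=snap('side','d3');print(r.read_time_s())
a=d1['frame'][88:238,130:290,::-1];b=d2['frame'][180:330,200:330,::-1]
im=np.hstack([cv2.resize(x,None,fx=2.7,fy=2.7,interpolation=cv2.INTER_CUBIC) for x in(a,b)]);print(im.shape);cv2.imwrite('pics/m3.png',im)
E
```

```text
(array([263.4643, 191.3571]), np.int32(28)) (array([296.6364, 196.4545]), np.int32(11))
knob (array([0.4642, 0.0721, 0.2051]), np.float64(0.0008322195572833437))
False [0.4856 0.4231 0.2052]
0.010522371767123218 [-0.554   1.1383  0.0615] [ 0.647  -0.4178  3.4985]
False [0.4853 0.4231 0.3391] [ 0.0643  0.0304 -1.4628]
14.2667
(405, 783, 3)
```

View pics/m3.png

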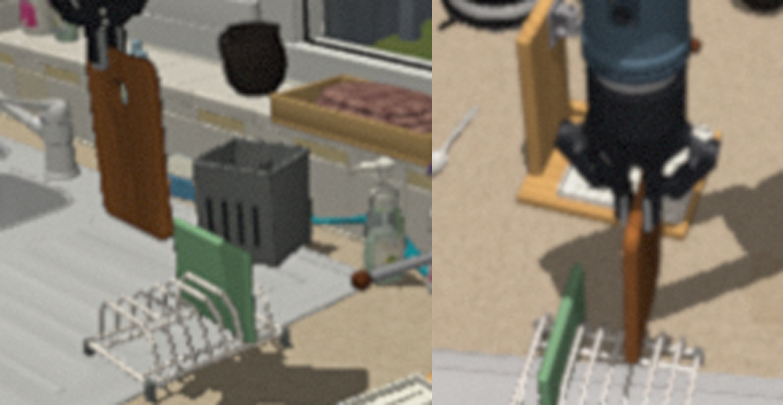

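The board is held upright and clear of the rack, and the green one stayed put. I'll carry it to a point in front of the knob and measure the hole there.

```bash
python3 - <<'E'
from h import *
np.set_printoptions(precision=4,suppress=True)
r.move_linear([.40,.36,.33],feed=.2)
r.move_linear([.40,.105,.33],down(-10.5),feed=.2)
r.move_linear([.40,.105,.26],feed=.15)
r.dwell(.3)
d=snap('scene','s4');e=snap('side','d4');print(r.read_time_s(),r.read_tool_pos(),r.read_ft_force())
u,v=proj(d,[.393,.083,.217]);print(u,v)
x0,y0=int(u)-50,int(v)-50;print(x0,y0)
cv2.imwrite('pics/m4.png',cv2.resize(d['frame'][y0:y0+100,x0:x0+100,::-1],None,fx=6,fy=6,interpolation=cv2.INTER_CUBIC))
E
```

```text
17.3917 [0.4002 0.105  0.2604] [-0.115   0.5853 -2.4222]
235.69374117017128 195.798853781776
185 145
```

View pics/m4.png

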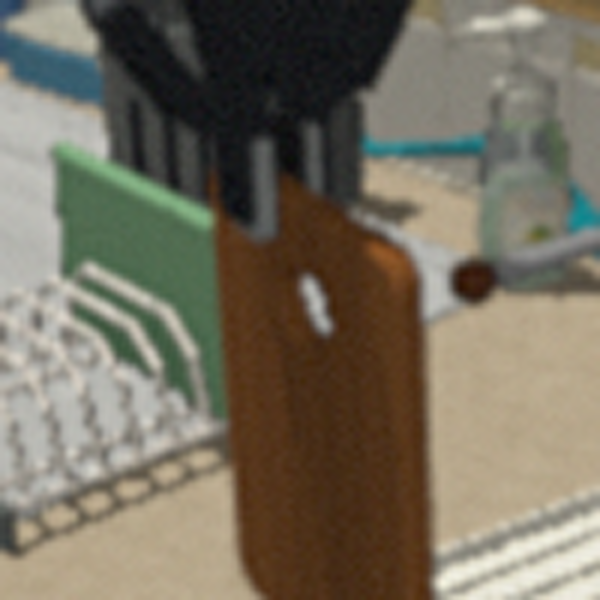

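The slit through the hole is at crop (315,305) and the knob at crop (473,281). By symmetry the slit's centroid is the hole centre at mid-thickness, so I'll intersect it with the board's mid-plane.

```bash
python3 - <<'E'
from h import *
np.set_printoptions(precision=4,suppress=True)
d=load('s4');f=d['frame'].astype(int)
y0,x0=185,230;c=f[y0:206,x0:246]
w=np.clip((c[...,2]-60)/100.,0,1); w[w<.15]=0
print(w.round(1))
yy,xx=np.mgrid[y0:y0+w.shape[0],x0:x0+w.shape[1]];uv=np.array([(w*xx).sum(),(w*yy).sum()])/w.sum();print(uv)
o,v=ray(d,uv);t=np.array([.4002,.105,.2604]);n=np.array([np.cos(np.radians(-10.5)),np.sin(np.radians(-10.5)),0])
X=o+v*((t-o)@n)/(v@n);print('hole',X,'rel tcp: along y',(X-t)@[-n[1],n[0],0],'z',X[2]-t[2])
print('knob proj',proj(d,[.4642,.0721,.2051]),'seen',185+473/6,145+281/6)
E
```

```text
[[0.  0.  0.  0.  0.  0.  0.  0.  0.  0.  0.  0.  0.  0.  0.  0. ]
 [0.  0.  0.  0.  0.  0.  0.  0.  0.  0.  0.  0.  0.  0.  0.  0. ]
 [0.  0.  0.  0.  0.  0.  0.  0.  0.  0.  0.  0.  0.  0.  0.  0. ]
 [0.  0.  0.  0.  0.  0.  0.  0.  0.  0.  0.  0.  0.  0.  0.  0. ]
 [0.  0.  0.  0.  0.  0.  0.  0.  0.  0.  0.  0.  0.  0.  0.  0. ]
 [0.  0.  0.  0.  0.  0.  0.  0.  0.  0.  0.  0.  0.  0.  0.  0. ]
 [0.  0.  0.  0.  0.  0.3 0.6 0.2 0.  0.  0.  0.  0.  0.  0.  0. ]
 [0.  0.  0.  0.  0.  0.6 1.  0.8 0.  0.  0.  0.  0.  0.  0.  0. ]
 [0.  0.  0.  0.  0.  0.5 1.  1.  0.3 0.  0.  0.  0.  0.  0.  0. ]
 [0.  0.  0.  0.  0.  0.2 0.8 1.  0.8 0.  0.  0.  0.  0.  0.  0. ]
 [0.  0.  0.  0.  0.  0.  0.6 1.  1.  0.2 0.  0.  0.  0.  0.  0. ]
 [0.  0.  0.  0.  0.  0.  0.5 1.  1.  0.  0.  0.  0.  0.  0.  0. ]
 [0.  0.  0.  0.  0.  0.  0.2 0.8 0.9 0.3 0.  0.  0.  0.  0.  0. ]
 [0.  0.  0.  0.  0.  0.  0.  0.6 1.  0.8 0.  0.  0.  0.  0.  0. ]
 [0.  0.  0.  0.  0.  0.  0.  0.2 0.8 0.8 0.2 0.  0.  0.  0.  0. ]
 [0.  0.  0.  0.  0.  0.  0.  0.  0.2 0.4 0.  0.  0.  0.  0.  0. ]
 [0.  0.  0.  0.  0.  0.  0.  0.  0.  0.  0.  0.  0.  0.  0.  0. ]
 [0.  0.  0.  0.  0.  0.  0.  0.  0.  0.  0.  0.  0.  0.  0.  0. ]
 [0.  0.  0.  0.  0.  0.  0.  0.  0.  0.  0.  0.  0.  0.  0.  0. ]
 [0.  0.  0.  0.  0.  0.  0.  0.  0.  0.  0.  0.  0.  0.  0.  0. ]
 [0.  0.  0.  0.  0.  0.  0.  0.  0.  0.  0.  0.  0.  0.  0.  0. ]]
[237.1509 195.2378]
hole [0.3959 0.0816 0.2177] rel tcp: along y -0.023782818460185894 z -0.042714484432883115
knob proj [263.3023 191.4869] seen 263.8333333333333 191.83333333333334
```

```bash
cat > ins.py <<'E'
from h import *
np.set_printoptions(precision=4,suppress=True)
K=np.array([.4642,.0721]);a=np.radians(-10.5);n=np.array([np.cos(a),np.sin(a)]);m=np.array([-n[1],n[0]])
def T(s,lat=0,dz=0): return [*(K+s*n+(lat+.0238)*m),.2485+dz]
E
python3 - <<'E'
from ins import *
r.move_linear(T(-.045),feed=.1)
for s in (-.015,.0,.02,.055):
    h=r.move_linear(T(s),feed=.06,max_force=5)
    print(s,h,r.read_tool_pos(),r.read_ft_force())
    if h: break
d=snap('scene','s5');e=snap('side','d5');print(r.read_time_s())
a=d['frame'][130:270,200:340,::-1];b=e['frame'][130:270,220:360,::-1]
cv2.imwrite('pics/m5.png',np.hstack([cv2.resize(x,(400,400),interpolation=cv2.INTER_CUBIC) for x in(a,b)]))
E
```

```text
-0.015 False [0.4537 0.0982 0.2483] [ 0.6503 -0.335  -1.2209]
0.0 False [0.4688 0.0954 0.2484] [-1.4238  0.1174 -2.3272]
0.02 False [0.4884 0.0918 0.2483] [-0.2702  0.4333 -2.9189]
0.055 False [0.5225 0.0855 0.2483] [-0.6497  0.0773 -2.0339]
20.175
```

View pics/m5.png

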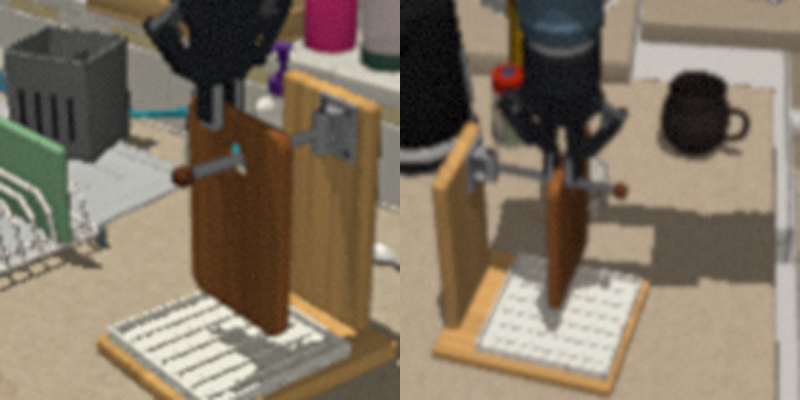

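The board is threaded: the bar passes through the hole with the knob in front at (180,175). Next I lower it until the bar carries it, release, and retreat upward.

```bash
python3 - <<'E'
from ins import *
for dz in (-.006,-.008,-.009,-.010,-.011,-.012):
    h=r.move_linear(T(.055,0,dz),feed=.03,max_force=3); f=r.read_ft_force();print(dz,h,f)
    if h or f[2]>-.3: break
r.set_gripper(.03); r.dwell(.3)
p=r.read_tool_pos(); print(r.move_linear([p[0],p[1],.36],feed=.12,max_force=6),r.read_tool_pos(),r.read_ft_force())
r.move_linear([.40,.25,.40],feed=.25)
r.dwell(1.0)
d=snap('scene','s6');e=snap('side','d6');print(r.read_time_s())
a=d['frame'][130:270,200:340,::-1];b=e['frame'][150:290,220:360,::-1]
cv2.imwrite('pics/m6.png',np.hstack([cv2.resize(x,(400,400),interpolation=cv2.INTER_CUBIC) for x in(a,b)]))
E
```

```text
-0.006 False [ 0.1848 -0.0715 -2.1046]
-0.008 False [-0.7723 -0.1903 -2.4755]
-0.009 False [-0.244   0.742  -0.0082]
False [0.5223 0.0855 0.3591] [0.3438 0.7156 0.3506]
24.8917
```

View pics/m6.png

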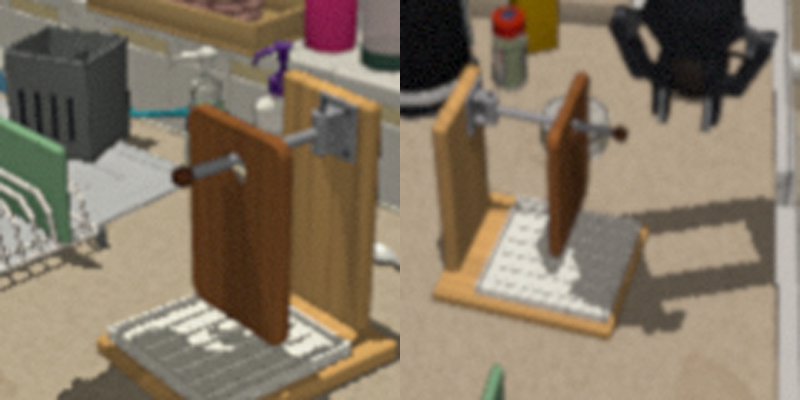

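The board hangs on the bar mid-way, behind the knob, with the gripper clear. I'll check that it is still, then hand in.

```bash
python3 - <<'E'
from h import *
r.dwell(1)
a=r.get_image('scene')['frame'].astype(int);r.dwell(.17);b=r.get_image('scene')['frame'].astype(int)
print(np.abs(a-b)[130:270,200:340].max(), np.abs(a-load('s6')['frame'])[130:270,200:340].max(),r.read_time_s())
r.finish_job()
E
```

```text
21 20 26.1583
the job is handed in; nothing more can be done
```

The wooden board now hangs by its hole on the swung-out arm, behind the knob, and I handed the job in at 26.2 s of the 58 s allowed. The hand-in gave no verdict, so success is judged only from my own checks.

- **Swing arm:** I pushed it out until the tool felt the stop. The camera fix put the arm at about 169°, against an estimated stop at about 170°.
- **Wooden board:** I gripped it by its top edge, lifted it upright and threaded the hole over the knob, with tool forces staying low. I then lowered it about 9 mm, until the bar took its weight, and released it.
- **Final pictures:** The board looked upright and hung about 55 mm inside the knob, and the gripper was clear of everything. It was still, as three frames over the last 1.3 s differed only at image-noise level.
- **Other things:** The green board looked unmoved after the board was lifted out. I did not measure its final position, and I did not check the tin or the mug separately.
- **Disagreements:** The arm was already about 0.34 rad open at the start, not at 0. The stand-corner fit was off by up to 10 mm, so I used the measured knob position. Two estimates of the hole's height below the tool differed by 1.5 mm, and I used a value between them.

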